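# Offer the marble dish to the child's seat

## Task

A child who has been brave gets the green marble, which lies loose in the shallow dish on the round stand. Take the dish gently by the black bar of its handle (the grip must stay below 60 N), lift it straight up at least 10 cm off the stand, and only then turn it level through a quarter turn, on the spot over the stand, until its red tongue points at the yellow dot (the child's seat, not the blue one); the marble has to stay in the middle, inside the printed ring, all the time. Finish still holding the dish up there, steady, and leave everything else alone.

Things in the scene. Friction and masses are not known exactly. Their poses are not given: they have to be found in the camera images.
- dish_grip (a point): centre of the dish's black handle bar, which runs along this frame's y: 96 mm long, 12 mm wide (along x: grip these faces), 16 mm high, nothing above or beside it, carried by a steel arch over the dish. It lies 80 mm above the dish's underside, straight above the dish's middle (100 mm above the table at the start). x points to the red tongue, z up.
- dish_middle (a point): middle of the dish's floor, at the floor's lowest point, 6 mm above the underside; same axes as the handle bar (x to the red tongue). Round it on the floor is a thin black ring, 50 mm across.
- dish_tongue (a point): outer part of the red tongue on the rim, 90 mm from the dish's middle; the tongue is 28 mm wide and sticks out about 23 mm beyond the rim. At the start it points to the robot's side, about a quarter turn away from both dots.
- marble_center (a point): centre of the green marble, a ball of 25 mm diameter, 20 g, loose on the dish's floor. It rolls off the middle if the dish is tilted by more than about 6 degrees or jerked.
- dish: the brushed metal dish with its handle: 142 mm across, 0.15 to 0.3 kg, floor sloping 6 degrees towards the middle, rim 18 mm above the underside. Origin at the centre of its underside, x to the red tongue, z up.
- stand: fixed white round stand, 104 mm across at the foot and 20 mm high; the dish's underside rests on its top. Origin at the centre of its foot on the table. Its y axis is the line through the two dots.
- yellow_dot: flat yellow disc, 40 mm across and 4 mm high, fixed on the table 135 mm from the stand's centre: the child's seat. It lies on the left or on the right of the stand, the blue one on the other side.
- blue_dot: flat blue disc of the same size on the opposite side of the stand: not the child's seat.
- stamp: loose stamp with red-brown handle, 69 mm tall; bystander. Origin at its underside.
- note_block: loose yellow block of notes, 78 x 77 x 24 mm; bystander. Origin at its underside.
- needle_box: loose white and orange carton, 66 x 133 x 53 mm; bystander. Origin at its underside.

How it is judged:
By the outcome, as a careful person would: the job done as asked, in the order asked, and still so for the second after the job is handed in, while the arm keeps its last pose, push and grip.
It also fails if it takes over 38 s, if anything falls off the work surface, if the arm or the gripper's body presses on something with over 40 N, if the wrist force passes 120 N, or if a joint passes its speed limit or range.

## Robot

A 7-joint arm with a two-finger parallel gripper is mounted at the origin on a cart in front of the work surface, level with it; the furniture and walls round the work are solid. World frame = base frame: x ahead of the robot, y to its left, z up, the work surface at z = 0. Lengths are in m, angles in rad, forces in N, time in s.
With the tool pointing down it reaches from about 0.425 to 0.925 m from the base axis. Payload 6.8 kg.
Tool frame: the origin (TCP) lies on the centre line of the jaws, within the pads' length; the fingertips stand 19 mm ahead of it and the grasp point (between the pads) is the TCP (tcp_to_tips is the distance from the TCP to the fingertips, in m); x points along the fingers, y is the direction in which the jaws open and shut, and the axes are right-handed (so a half turn about x gives the same grasp; the last joint's range is limited). The gripper opens to 85 mm and grips with 20 to 120 N. Pads are 22 mm wide; open, the fingers measure 114 mm over their backs; the gripper's body (76 mm by 85 mm) begins 54 mm behind the grasp point. The pads swing forward as they close: fully open they stand 13 mm farther back than shut.
Start: joints at [1.022, 0.477, 0.022, 1.555, -0.011, 1.109, -0.083], TCP at [0.288, -0.61, 0.227] pointing down, gripper open.
Joint ranges: [-2.96, 2.96], [-0.34, 2.1], [-1.41, 1.46], [0.24, 2.44], [-1.37, 4.51], [0.17, 1.92], [-2.96, 2.96]. Speed limits (rad/s): [2.39, 2.39, 3.14, 3.14, 3.14, 3.14, 3.14].

## Interface

Orientations are given as a unit quaternion [w, x, y, z].
In Python, from station import get_obs, read_camera, hand_in, spot_in, cut_out, tcp_to_tips gives the robot as it stands.
- The arm moves only by the shell command python3 -m jog 'ROWS' [FORCE]. ROWS is JSON, a list of rows, each an object of numbers: "gripper": the closure, from 0 (fully open) to 1 (shut); "dx", "dy", "dz": the shift along the world's x, y, z in m; "rx", "ry", "rz": the turn, a rotation vector about the world's x, y, z in degrees. In form: [{"gripper": .., "dx": .., "dy": .., "dz": .., "rx": .., "ry": .., "rz": ..}, ...]. A call has 1 to 10 rows; each row is the pose to reach, as a shift and turn from the pose commanded when the call began; what a row does not reach only later rows make up. A row lasts 1/10 s, in which the tool goes at most 50 mm and 8.59 degrees, less where a joint would pass 70% of its speed; a pose out of reach is approached as far as the arm can. A call with a gripper value outside its range is refused whole. The fingers move at their own pace and stop on an object; FORCE is the grip in N (left out, the last holds). Time passes only in rows, so rows that repeat a pose let the fingers close. It gives the time, the measured TCP pose, the force and the opening at its end, in the units of the state.
- get_obs(): the state, without advancing time (a new reading comes with each control period).
- read_camera(name): name is "scene" or "side" or "wrist"; returns a dict with "pixels" (420x560x3 uint8, blue, green, red), "range_z" (420x560 float32, m along the optical axis (not along the pixel's ray), 0 where there is no reading), "camera_matrix" (3x3 intrinsics, pixels), "D" ([k1, k2, p1, p2, k3] as OpenCV has them; the pictures are not rectified), "cam_to_world" (4x4, takes a point from camera to world coordinates). Camera axes: x right, y down, z forward; pixel columns grow to the right and rows downward; lengths in m; the calibration is good to about 2 mm. A picture is of the moment at which its call begins.
- hand_in(): hands the job in, once; it reports no verdict.
Trained networks look in the newest picture that a camera, given by its name, has taken for a name from the list of things; names that differ only in an ending like _2 or _b are one class to them, and where a whole thing is asked for, a point or a joint stands for the part that bears it (a point fixed in the world has none). Each returns a list of dicts, best first, with "conf" (0 to 1); they miss things now and then, are a little off and sometimes report something else, mostly with a low value. They report only what shows in the picture. A call takes as long as a camera call.
- spot_in(camera, label): "box" ([centre column, centre row, width, height] in pixels, round what is visible of it).
- cut_out(camera, label): "mask" (420x560 bool, what is visible of it) and "box" ([centre column, centre row, width, height] in pixels, round what is visible of it).
The state is a dict: "t": time; "q": joint angles; "joint_vel": joint speeds; "joint_torque": joint torques, N m; "eef_pos": TCP position; "tool_rot": TCP orientation; "contact_force": force on the tool from outside, world axes, zero at the start; "torque": the same for the moment, N m; "gripper_width": opening from 0.0 (shut) to 1.0 (fully open).
Only numpy, scipy, OpenCV 4.12 (cv2) and the standard library are available. Lean on these libraries where they do the work, as an engineer would, in place of code of your own. Each camera call takes 0.05 s, during which the arm holds its last target. There are 200 camera calls.

## Working session

There is one attempt and no reset: what is moved stays moved. The work goes in short steps, Python scripts to look and compute and a shell command to move; the robot and the scene stay as the last step left them, time stands still between calls to the robot, and variables do not carry over. Pictures are saved under pics/ and viewed, about 8 in all and at most 12, crops included, and the job is handed in when it is done.

```bash
mkdir -p pics; cat > h.py <<'E'
import numpy as np,cv2
from station import *
def pts(r,mask):
    v,u=np.nonzero(mask&(r["range_z"]>0)); z=r["range_z"][v,u]
    n=cv2.undistortPoints(np.c_[u,v].astype(float)[:,None],r["camera_matrix"],np.array(r["D"]))[:,0]
    P=np.c_[n*z[:,None],z,np.ones(len(z))]@np.array(r["cam_to_world"]).T
    return P[:,:3],np.c_[u,v]
E
python3 - <<'E'
from h import *
o=get_obs();print(o['t'],o['eef_pos'],o['tool_rot'],o['gripper_width'],tcp_to_tips)
ims=[]
for c in("scene","side"):
    r=read_camera(c);ims.append(r["pixels"])
    print(c,np.round(r["cam_to_world"],2).tolist())
    for l in("dish_grip","dish","dish_tongue","marble_center","stand","yellow_dot","blue_dot","stamp","note_block","needle_box"):
        for d in cut_out(c,l)[:1]:
            P,_=pts(r,d["mask"])
            print(l,round(d["conf"],2),np.round(d["box"]),d["mask"].sum(), np.round(np.median(P,0),3) if len(P) else '',np.round(np.percentile(P,[3,97],axis=0),3).tolist() if len(P) else '')
    cv2.imwrite(f"pics/{c}0.png",r["pixels"])
E
```

```text
0.0 [ 0.28773593 -0.6099341   0.22601151] [-0.15396077 -0.68981815 -0.1552176   0.6901844 ] 1.0010604093046458 0.019
scene [[-0.56, -0.48, 0.68, -0.08], [-0.83, 0.35, -0.44, 0.36], [-0.02, -0.81, -0.59, 0.63], [0.0, 0.0, 0.0, 1.0]]
dish_grip 0.76 [251. 247.  66.  59.] 2757 [0.507 0.043 0.032] [[0.432, -0.022, 0.026], [0.566, 0.11, 0.107]]
dish 0.74 [251. 245.  68.  62.] 2755 [0.507 0.043 0.032] [[0.432, -0.022, 0.027], [0.565, 0.11, 0.107]]
dish_tongue 0.9 [250. 247.  71.  62.] 2626 [0.507 0.044 0.032] [[0.433, -0.02, 0.027], [0.565, 0.11, 0.107]]
marble_center 0.39 [252. 248.   9.   4.] 55 [0.503 0.047 0.045] [[0.498, 0.039, 0.037], [0.51, 0.054, 0.05]]
stand 0.65 [247. 272.  27.  11.] 164 [0.472 0.076 0.005] [[0.459, 0.045, -0.001], [0.502, 0.1, 0.033]]
yellow_dot 0.61 [297. 235.  18.   9.] 191 [ 0.531 -0.09   0.003] [[0.512, -0.112, -0.002], [0.556, -0.073, 0.006]]
blue_dot 0.7 [201. 293.  21.  13.] 251 [0.492 0.177 0.003] [[0.475, 0.16, -0.001], [0.511, 0.194, 0.005]]
stamp 0.75 [283. 190.  12.  27.] 192 [ 0.663 -0.148  0.023] [[0.649, -0.171, 0.003], [0.676, -0.133, 0.068]]
note
[... 392 characters left out ...]
 [[0.425, -0.009, 0.025], [0.508, 0.105, 0.039]]
dish 0.56 [244. 219.  30.  26.] 440 [0.475 0.049 0.031] [[0.426, -0.007, 0.026], [0.505, 0.1, 0.039]]
dish_tongue 0.81 [245. 217.  30.  26.] 492 [0.476 0.051 0.031] [[0.425, -0.009, 0.026], [0.507, 0.105, 0.039]]
stand 0.65 [252. 233.  17.   6.] 73 [0.473 0.009 0.008] [[0.461, -0.002, -0.001], [0.491, 0.04, 0.016]]
stamp 0.55 [339. 239.  19.  24.] 193 [ 0.665 -0.157  0.017] [[0.649, -0.173, 0.003], [0.681, -0.138, 0.067]]
note_block 0.72 [363. 296.  47.  30.] 836 [ 0.617 -0.359  0.018] [[0.579, -0.394, 0.003], [0.663, -0.317, 0.022]]
needle_box 0.56 [303. 318.  57.  31.] 201 [ 0.431 -0.371  0.029] [[0.395, -0.423, 0.0], [0.508, -0.329, 0.048]]
```

```bash
python3 - <<'E'
from h import *
from scipy.spatial.transform import Rotation as R
o=get_obs();q=o['tool_rot'];print(np.round(R.from_quat([*q[1:],q[0]]).as_matrix(),3))
r=read_camera("scene")
P,uv=pts(r,np.ones((420,560),bool))
c=np.array([.511,.043])
m=(np.hypot(*(P[:,:2]-c).T)<.075)&(P[:,2]>.085)&(P[:,2]<.115)
B=P[m];print(m.sum(),np.round(B.mean(0),4),B[:,2].max())
p=r["pixels"][uv[:,1],uv[:,0]].astype(int)
d=(p.max(1)<60)&m; B=P[d];print("dark",d.sum(),B.mean(0))
(cc,wh,a)=cv2.minAreaRect(B[:,:2].astype(np.float32));print(cc,wh,a)
w,v=np.linalg.eigh(np.cov(B[:,:2].T));print(v[:,1],np.degrees(np.arctan2(v[1,1],v[0,1])))
red=(p[:,2]>120)&(p[:,1]<70)&(p[:,0]<80)&(np.hypot(*(P[:,:2]-c).T)<.12)
print("red",red.sum(),P[red].mean(0) if red.any() else '')
for l,lo in(("y",(20,100,100)),("b",(100,100,60))): pass
cv2.imwrite("pics/a.png",cv2.resize(r["pixels"][170:330,160:440],None,fx=2.8,fy=2.8,interpolation=cv2.INTER_CUBIC))
E
```

```text
[[ 0.     0.427 -0.904]
 [-0.    -0.904 -0.427]
 [-1.     0.    -0.   ]]
440 [0.508  0.0487 0.1012] 0.11003375411579286
dark 263 [0.50732005 0.04753775 0.1030216 ]
(0.5079671144485474, 0.045610543340444565) (0.09162747114896774, 0.012696116231381893) 89.1484603881836
[0.00533941 0.99998575] 89.6940728530923
red 99 [0.42831202 0.04473837 0.0374684 ]
```

View pics/a.png

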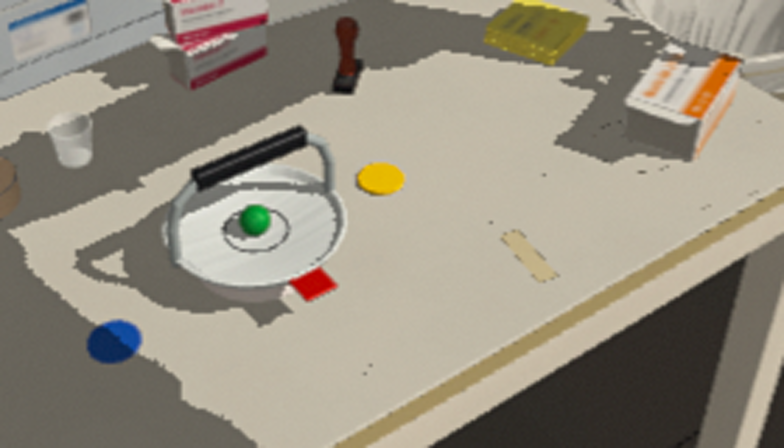

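The picture shows the handle bar at crop (248,157), the marble inside the ring at (255,220), the tongue towards the robot at (313,284), and yellow on the robot's right at (382,178). I'll move over the handle, with the jaws along world x.

```bash
python3 -m jog '[{"dx":0.03,"dy":0.04,"dz":0.02,"rz":8},{"dx":0.05,"dy":0.09,"dz":0.04,"rz":16},{"dx":0.07,"dy":0.14,"dz":0.04,"rz":24},{"dx":0.08,"dy":0.18,"dz":0.04,"rz":32},{"dx":0.10,"dy":0.23,"dz":0.04,"rz":40},{"dx":0.12,"dy":0.28,"dz":0.04,"rz":48},{"dx":0.13,"dy":0.32,"dz":0.04,"rz":56},{"dx":0.15,"dy":0.37,"dz":0.04,"rz":64},{"dx":0.165,"dy":0.41,"dz":0.04,"rz":64.7},{"dx":0.175,"dy":0.45,"dz":0.04,"rz":64.7}]' 25
python3 -c "
from station import *;o=get_obs();print(o['t'],o['q'],o['eef_pos'])"
```

```text
1.15 [ 1.02188391  0.47698638  0.02239977  1.55537354 -0.01149822  1.10931765
 -0.08310943] [ 0.2880229  -0.61049381  0.22702823]$[0]: bad value
```

```bash
python3 -m jog '[{"gripper":0,"dx":0.03,"dy":0.04,"dz":0.02,"rx":0,"ry":0,"rz":8},{"gripper":0,"dx":0.05,"dy":0.09,"dz":0.04,"rx":0,"ry":0,"rz":16},{"gripper":0,"dx":0.07,"dy":0.14,"dz":0.04,"rx":0,"ry":0,"rz":24},{"gripper":0,"dx":0.08,"dy":0.18,"dz":0.04,"rx":0,"ry":0,"rz":32},{"gripper":0,"dx":0.10,"dy":0.23,"dz":0.04,"rx":0,"ry":0,"rz":40},{"gripper":0,"dx":0.12,"dy":0.28,"dz":0.04,"rx":0,"ry":0,"rz":48},{"gripper":0,"dx":0.13,"dy":0.32,"dz":0.04,"rx":0,"ry":0,"rz":56},{"gripper":0,"dx":0.15,"dy":0.37,"dz":0.04,"rx":0,"ry":0,"rz":64},{"gripper":0,"dx":0.165,"dy":0.41,"dz":0.04,"rx":0,"ry":0,"rz":64.7},{"gripper":0,"dx":0.175,"dy":0.45,"dz":0.04,"rx":0,"ry":0,"rz":64.7}]' 25
python3 -c "
from station import *;o=get_obs();print(o['t'],o['q'],o['eef_pos'])"
```

```text
t: 2.15
eef_pos: [0.464, -0.1578, 0.2675]
tool_rot: [0.501, 0.5, 0.5, -0.499]
contact_force: [1.2, 0.7, -0.1]
gripper_width: 0.999
2.15 [ 0.58715235  0.15912501 -0.42823604  1.91409322  0.07433051  1.08229967
  0.1300013 ] [ 0.46399913 -0.15782929  0.26747043]
```

```bash
python3 -m jog '[{"gripper":0,"dx":0.01,"dy":0.04,"dz":0,"rx":0,"ry":0,"rz":0},{"gripper":0,"dx":0.02,"dy":0.08,"dz":0,"rx":0,"ry":0,"rz":0},{"gripper":0,"dx":0.03,"dy":0.12,"dz":0,"rx":0,"ry":0,"rz":0},{"gripper":0,"dx":0.04,"dy":0.16,"dz":0,"rx":0,"ry":0,"rz":0},{"gripper":0,"dx":0.044,"dy":0.19,"dz":0,"rx":0,"ry":0,"rz":0},{"gripper":0,"dx":0.044,"dy":0.204,"dz":0,"rx":0,"ry":0,"rz":0},{"gripper":0,"dx":0.044,"dy":0.204,"dz":0,"rx":0,"ry":0,"rz":0}]'
cat > w.py <<'E'
from h import *
import sys
r=read_camera("wrist");cv2.imwrite(f"pics/{sys.argv[1]}.png",r["pixels"])
P,uv=pts(r,np.ones((420,560),bool));p=r["pixels"][uv[:,1],uv[:,0]].astype(int)
hsv=cv2.cvtColor(r["pixels"],cv2.COLOR_BGR2HSV)[uv[:,1],uv[:,0]].astype(int)
near=np.hypot(*(P[:,:2]-[.508,.045]).T)
def circ(m,n):
    if m.sum()<10:print(n,m.sum());return
    x=P[m];(c,rad)=cv2.minEnclosingCircle(x[:,:2].astype(np.float32));print(n,m.sum(),"mean",np.round(x.mean(0),4),"enc",np.round(c,4),round(rad,4))
H,S,V=hsv.T
circ((H>18)&(H<35)&(S>140)&(V>80)&(near<.19)&(near>.1),"yellow")
circ((H>100)&(H<130)&(S>140)&(V>50)&(near<.19)&(near>.1),"blue")
circ(((H<8)|(H>172))&(S>150)&(V>60)&(near<.12),"tongue")
circ((H>40)&(H<85)&(S>120)&(V>40)&(near<.07),"marble")
for z0 in(.085,):
    b=(P[:,2]>z0)&(P[:,2]<.12)&(near<.07)&(V<70);B=P[b]
    if len(B)>10:print("bar",len(B),B.mean(0),cv2.minAreaRect(B[:,:2].astype(np.float32)))
o=get_obs();print(o['t'],o['eef_pos'],o['tool_rot'],np.round(o['q'],3),o['contact_force'])
E
python3 w.py w1
```

```text
t: 2.85
eef_pos: [0.5069, 0.0462, 0.2672]
tool_rot: [0.501, 0.499, 0.501, -0.499]
contact_force: [0.6, 0.1, -0.3]
gripper_width: 1.0
yellow 522 mean [ 0.5309 -0.0909  0.0028] enc [ 0.531  -0.0915] 0.0193
blue 804 mean [0.4942 0.1757 0.003 ] enc [0.4939 0.1756] 0.0182
tongue 354 mean [0.4292 0.0432 0.0368] enc [0.4293 0.043 ] 0.0153
marble 21 mean [0.5031 0.0433 0.0468] enc [0.5035 0.0429] 0.0048
bar 913 [0.51150277 0.04640455 0.10658592] ((0.5116671919822693, 0.043565113097429276), (0.010709493421018124, 0.09389305114746094), 0.2191167175769806)
2.9 [0.50693798 0.04407199 0.2670618 ] [ 0.50032639  0.49970219  0.50026586 -0.49970521] [ 0.289  0.211 -0.571  1.868  0.128  1.099 -0.328] [ 0.6376795  -0.98520136 -0.04367084]
```

View pics/w1.png

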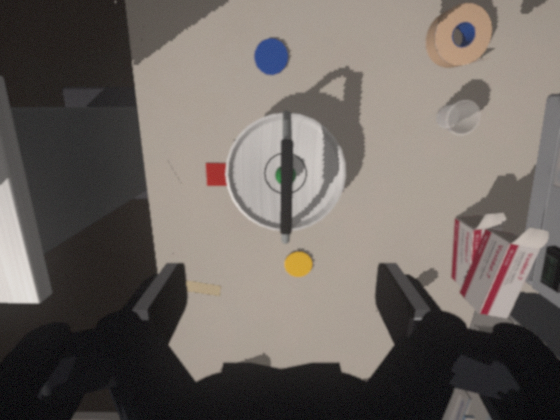

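The wrist picture shows the bar vertical at column 287 (rows 110–240), the tongue at (216,174), yellow at (298,264), blue at (271,57) and the marble in the ring. I'll correct by +4 mm in x, descend part way and measure again.

```bash
python3 -m jog '[{"gripper":0,"dx":0.002,"dy":0,"dz":-0.02,"rx":0,"ry":0,"rz":0.1},{"gripper":0,"dx":0.004,"dy":-0.001,"dz":-0.05,"rx":0,"ry":0,"rz":0.1},{"gripper":0,"dx":0.004,"dy":-0.001,"dz":-0.08,"rx":0,"ry":0,"rz":0.1},{"gripper":0,"dx":0.004,"dy":-0.001,"dz":-0.1,"rx":0,"ry":0,"rz":0.1},{"gripper":0,"dx":0.004,"dy":-0.001,"dz":-0.11,"rx":0,"ry":0,"rz":0.1},{"gripper":0,"dx":0.004,"dy":-0.001,"dz":-0.11,"rx":0,"ry":0,"rz":0.1},{"gripper":0,"dx":0.004,"dy":-0.001,"dz":-0.11,"rx":0,"ry":0,"rz":0.1}]'
python3 w.py w2
```

```text
t: 3.6
eef_pos: [0.5116, 0.0419, 0.1578]
tool_rot: [0.5, 0.5, 0.5, -0.5]
contact_force: [0.0, 0.5, 1.2]
gripper_width: 1.002
yellow 896 mean [ 0.5308 -0.0906  0.0029] enc [ 0.531  -0.0911] 0.02
blue 1701 mean [0.4941 0.1756 0.0029] enc [0.4943 0.1755] 0.019
tongue 708 mean [0.4297 0.0431 0.0376] enc [0.5018 0.0422] 0.0839
marble 26 mean [0.5023 0.044  0.0482] enc [0.504  0.0477] 0.0091
bar 2266 [0.51131814 0.04719719 0.10655633] ((0.5108815431594849, 0.0432320237159729), (0.09526088833808899, 0.01181040145456791), 89.28546905517578)
3.65 [0.51190043 0.04220892 0.15814734] [ 0.50053018  0.50043482  0.49957138 -0.49946268] [ 0.248  0.346 -0.542  1.978  0.23   0.876 -0.416] [ 0.40307342  0.33257765 -0.00478326]
```

View pics/w2.png

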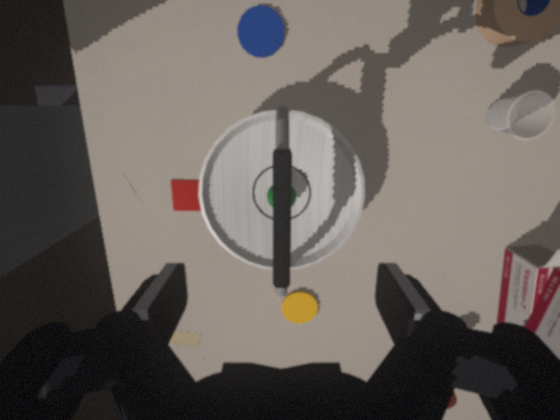

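The bar (column 282) sits centred between the jaws (185/378, mid 282). I'll descend the rest and close slowly.

```bash
python3 -m jog '[{"gripper":0,"dx":0,"dy":0,"dz":-0.015,"rx":0,"ry":0,"rz":0},{"gripper":0,"dx":0,"dy":0,"dz":-0.03,"rx":0,"ry":0,"rz":0},{"gripper":0.2,"dx":0,"dy":0,"dz":-0.045,"rx":0,"ry":0,"rz":0},{"gripper":0.4,"dx":0,"dy":0,"dz":-0.054,"rx":0,"ry":0,"rz":0},{"gripper":0.6,"dx":0,"dy":0,"dz":-0.058,"rx":0,"ry":0,"rz":0},{"gripper":0.7,"dx":0,"dy":0,"dz":-0.058,"rx":0,"ry":0,"rz":0},{"gripper":0.75,"dx":0,"dy":0,"dz":-0.058,"rx":0,"ry":0,"rz":0},{"gripper":0.77,"dx":0,"dy":0,"dz":-0.058,"rx":0,"ry":0,"rz":0},{"gripper":0.78,"dx":0,"dy":0,"dz":-0.058,"rx":0,"ry":0,"rz":0},{"gripper":0.78,"dx":0,"dy":0,"dz":-0.058,"rx":0,"ry":0,"rz":0}]' 35
python3 w.py w3
```

```text
t: 4.65
eef_pos: [0.5112, 0.0425, 0.0993]
tool_rot: [0.5, 0.5, 0.5, -0.5]
contact_force: [-0.1, -0.5, 0.3]
gripper_width: 0.22
yellow 661 mean [ 0.5279 -0.0934  0.003 ] enc [ 0.5278 -0.092 ] 0.0206
blue 2125 mean [0.4941 0.1715 0.0029] enc [0.4939 0.1749] 0.0191
tongue 1112 mean [0.4292 0.0437 0.0369] enc [0.4293 0.0434] 0.0168
marble 56 mean [0.5023 0.0468 0.0536] enc [0.5039 0.0516] 0.0134
bar 4584 [0.51119349 0.0482436  0.1074366 ] ((0.512048602104187, 0.04362327978014946), (0.042285528033971786, 0.09069693088531494), 20.32315444946289)
4.7 [0.51113056 0.04248436 0.09922032] [ 0.50033905  0.49985344  0.50012872 -0.49967853] [ 0.211  0.43  -0.509  2.024  0.3    0.759 -0.478] [0.01436532 0.01532121 0.05492389]
```

View pics/w3.png

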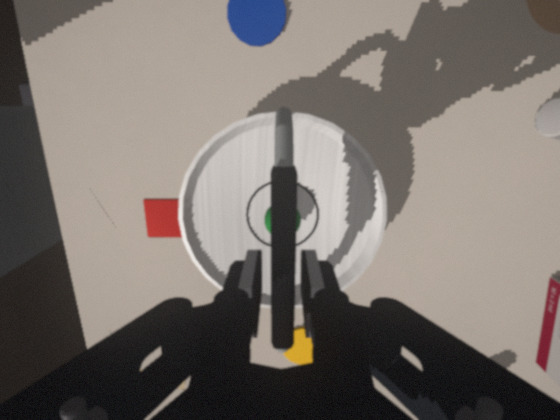

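The bar sits about 1 mm right of jaw centre (bar 284.5 vs 282). I'll shift 1 mm and close gently.

```bash
python3 -m jog '[{"gripper":0.78,"dx":0.001,"dy":0,"dz":0.001,"rx":0,"ry":0,"rz":0},{"gripper":0.80,"dx":0.001,"dy":0,"dz":0.001,"rx":0,"ry":0,"rz":0},{"gripper":0.82,"dx":0.001,"dy":0,"dz":0.001,"rx":0,"ry":0,"rz":0},{"gripper":0.84,"dx":0.001,"dy":0,"dz":0.001,"rx":0,"ry":0,"rz":0},{"gripper":0.86,"dx":0.001,"dy":0,"dz":0.001,"rx":0,"ry":0,"rz":0},{"gripper":0.88,"dx":0.001,"dy":0,"dz":0.001,"rx":0,"ry":0,"rz":0},{"gripper":0.92,"dx":0.001,"dy":0,"dz":0.001,"rx":0,"ry":0,"rz":0},{"gripper":1,"dx":0.001,"dy":0,"dz":0.001,"rx":0,"ry":0,"rz":0},{"gripper":1,"dx":0.001,"dy":0,"dz":0.001,"rx":0,"ry":0,"rz":0},{"gripper":1,"dx":0.001,"dy":0,"dz":0.001,"rx":0,"ry":0,"rz":0}]' 35
python3 w.py w4
```

```text
t: 5.7
eef_pos: [0.5122, 0.0425, 0.1001]
tool_rot: [0.5, 0.5, 0.5, -0.5]
contact_force: [-0.3, 0.4, 2.5]
gripper_width: 0.121
yellow 305 mean [ 0.5229 -0.096   0.003 ] enc [ 0.5238 -0.0919] 0.0186
blue 2130 mean [0.494  0.1717 0.0028] enc [0.4939 0.1753] 0.019
tongue 1111 mean [0.4292 0.0433 0.0368] enc [0.4295 0.0431] 0.0165
marble 37 mean [0.5018 0.045  0.0482] enc [0.5037 0.0508] 0.0118
bar 4523 [0.51130495 0.04814424 0.10742861] ((0.5125457048416138, 0.04385692626237869), (0.0353233776986599, 0.09235712140798569), 15.023889541625977)
5.75 [0.51215684 0.042543   0.10013659] [ 0.50030854  0.49985047  0.50017009 -0.49967064] [ 0.212  0.43  -0.509  2.022  0.299  0.762 -0.476] [ 0.59695084 -0.84623953  1.97740666]
```

Gripped (10 mm opening reading). Now a slow lift: 13 cm in total, with soft start and stop.

```bash
python3 -m jog '[{"gripper":1,"dx":0,"dy":0,"dz":0.001,"rx":0,"ry":0,"rz":0},{"gripper":1,"dx":0,"dy":0,"dz":0.003,"rx":0,"ry":0,"rz":0},{"gripper":1,"dx":0,"dy":0,"dz":0.006,"rx":0,"ry":0,"rz":0},{"gripper":1,"dx":0,"dy":0,"dz":0.009,"rx":0,"ry":0,"rz":0},{"gripper":1,"dx":0,"dy":0,"dz":0.012,"rx":0,"ry":0,"rz":0},{"gripper":1,"dx":0,"dy":0,"dz":0.015,"rx":0,"ry":0,"rz":0},{"gripper":1,"dx":0,"dy":0,"dz":0.018,"rx":0,"ry":0,"rz":0},{"gripper":1,"dx":0,"dy":0,"dz":0.020,"rx":0,"ry":0,"rz":0},{"gripper":1,"dx":0,"dy":0,"dz":0.021,"rx":0,"ry":0,"rz":0},{"gripper":1,"dx":0,"dy":0,"dz":0.021,"rx":0,"ry":0,"rz":0}]'
python3 w.py w5
```

```text
t: 6.75
eef_pos: [0.5121, 0.0425, 0.1212]
tool_rot: [0.5, 0.5, 0.5, -0.5]
contact_force: [-0.4, -0.3, -0.9]
gripper_width: 0.123
yellow 98 mean [ 0.5247 -0.1003  0.0031] enc [ 0.5257 -0.0954] 0.0152
blue 2140 mean [0.494  0.1743 0.0028] enc [0.494  0.1754] 0.0191
tongue 1105 mean [0.4291 0.0433 0.0578] enc [0.429  0.0428] 0.0166
marble 36 mean [0.5018 0.0453 0.0709] enc [0.5036 0.0509] 0.0122
6.8 [0.51200115 0.04251233 0.12102814] [ 0.50027342  0.49976603  0.50023373 -0.49972656] [ 0.226  0.399 -0.523  2.007  0.273  0.804 -0.454] [ 0.03099917  0.86262341 -2.25061007]
```

View pics/w5.png

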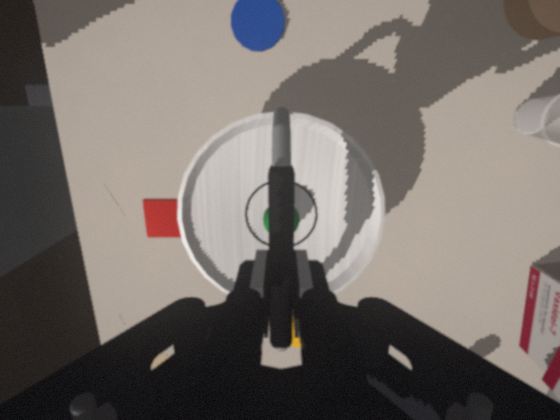

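The dish is up 21 mm and level, with the marble at (281,217) inside the ring. I'll continue the lift.

```bash
python3 -m jog '[{"gripper":1,"dx":0,"dy":0,"dz":0.002,"rx":0,"ry":0,"rz":0},{"gripper":1,"dx":0,"dy":0,"dz":0.006,"rx":0,"ry":0,"rz":0},{"gripper":1,"dx":0,"dy":0,"dz":0.012,"rx":0,"ry":0,"rz":0},{"gripper":1,"dx":0,"dy":0,"dz":0.019,"rx":0,"ry":0,"rz":0},{"gripper":1,"dx":0,"dy":0,"dz":0.026,"rx":0,"ry":0,"rz":0},{"gripper":1,"dx":0,"dy":0,"dz":0.033,"rx":0,"ry":0,"rz":0},{"gripper":1,"dx":0,"dy":0,"dz":0.040,"rx":0,"ry":0,"rz":0},{"gripper":1,"dx":0,"dy":0,"dz":0.047,"rx":0,"ry":0,"rz":0},{"gripper":1,"dx":0,"dy":0,"dz":0.054,"rx":0,"ry":0,"rz":0},{"gripper":1,"dx":0,"dy":0,"dz":0.060,"rx":0,"ry":0,"rz":0}]'
python3 -m jog '[{"gripper":1,"dx":0,"dy":0,"dz":0.006,"rx":0,"ry":0,"rz":0},{"gripper":1,"dx":0,"dy":0,"dz":0.013,"rx":0,"ry":0,"rz":0},{"gripper":1,"dx":0,"dy":0,"dz":0.020,"rx":0,"ry":0,"rz":0},{"gripper":1,"dx":0,"dy":0,"dz":0.027,"rx":0,"ry":0,"rz":0},{"gripper":1,"dx":0,"dy":0,"dz":0.034,"rx":0,"ry":0,"rz":0},{"gripper":1,"dx":0,"dy":0,"dz":0.041,"rx":0,"ry":0,"rz":0},{"gripper":1,"dx":0,"dy":0,"dz":0.047,"rx":0,"ry":0,"rz":0},{"gripper":1,"dx":0,"dy":0,"dz":0.051,"rx":0,"ry":0,"rz":0},{"gripper":1,"dx":0,"dy":0,"dz":0.053,"rx":0,"ry":0,"rz":0},{"gripper":1,"dx":0,"dy":0,"dz":0.053,"rx":0,"ry":0,"rz":0}]'
python3 w.py w6
```

```text
t: 7.8
eef_pos: [0.5121, 0.0425, 0.1817]
tool_rot: [0.5, 0.5, 0.5, -0.5]
contact_force: [0.9, -0.5, -2.0]
gripper_width: 0.12
t: 8.8
eef_pos: [0.5121, 0.0425, 0.2342]
tool_rot: [0.5, 0.5, 0.5, -0.5]
contact_force: [0.3, 0.9, -2.3]
gripper_width: 0.128
yellow 0
blue 997 mean [0.494  0.1757 0.0029] enc [0.4942 0.1756] 0.0183
tongue 1113 mean [0.4291 0.0433 0.1708] enc [0.4293 0.043 ] 0.0165
marble 34 mean [0.5019 0.0457 0.1843] enc [0.5033 0.0518] 0.0121
8.85 [0.5119356  0.0424681  0.23393869] [ 0.50021968  0.49973542  0.50024416 -0.49980053] [ 0.281  0.254 -0.567  1.898  0.158  1.033 -0.351] [ 0.18627462 -0.28245329 -2.54192632]
```

View pics/w6.png

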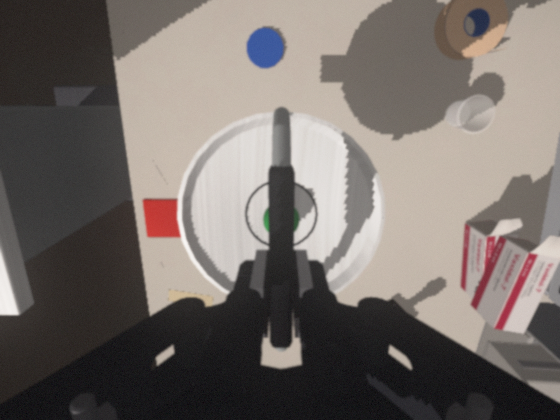

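Up 134 mm, marble still at (281,217) inside the ring. The tongue is at 179.8° and yellow at about 278°, so I need +98°, counter-clockwise. Starting the soft turn.

```bash
python3 -m jog '[{"gripper":1,"dx":0,"dy":0,"dz":0,"rx":0,"ry":0,"rz":0.5},{"gripper":1,"dx":0,"dy":0,"dz":0,"rx":0,"ry":0,"rz":1.5},{"gripper":1,"dx":0,"dy":0,"dz":0,"rx":0,"ry":0,"rz":3.5},{"gripper":1,"dx":0,"dy":0,"dz":0,"rx":0,"ry":0,"rz":6},{"gripper":1,"dx":0,"dy":0,"dz":0,"rx":0,"ry":0,"rz":9},{"gripper":1,"dx":0,"dy":0,"dz":0,"rx":0,"ry":0,"rz":12},{"gripper":1,"dx":0,"dy":0,"dz":0,"rx":0,"ry":0,"rz":15},{"gripper":1,"dx":0,"dy":0,"dz":0,"rx":0,"ry":0,"rz":18},{"gripper":1,"dx":0,"dy":0,"dz":0,"rx":0,"ry":0,"rz":20},{"gripper":1,"dx":0,"dy":0,"dz":0,"rx":0,"ry":0,"rz":21}]'
python3 w.py w7
```

```text
t: 9.85
eef_pos: [0.5119, 0.0425, 0.2338]
tool_rot: [0.583, 0.4, 0.583, -0.4]
contact_force: [-0.1, -0.7, -2.5]
gripper_width: 0.12
yellow 0
blue 975 mean [0.4939 0.1757 0.003 ] enc [0.4938 0.1755] 0.0182
tongue 1111 mean [0.4337 0.0136 0.1706] enc [0.4902 0.0358] 0.0724
marble 44 mean [0.5005 0.0424 0.1837] enc [0.5003 0.0478] 0.0126
9.9 [0.51192293 0.04243587 0.23383067] [ 0.58319353  0.39965381  0.58340149 -0.39975598] [ 3.300e-01  2.640e-01 -6.260e-01  1.895e+00  1.780e-01  1.038e+00
 -1.000e-03] [-1.24766761  0.669324   -2.79711322]
```

```bash
python3 -m jog '[{"gripper":1,"dx":0,"dy":0,"dz":0,"rx":0,"ry":0,"rz":1},{"gripper":1,"dx":0,"dy":0,"dz":0,"rx":0,"ry":0,"rz":3},{"gripper":1,"dx":0,"dy":0,"dz":0,"rx":0,"ry":0,"rz":6},{"gripper":1,"dx":0,"dy":0,"dz":0,"rx":0,"ry":0,"rz":9.5},{"gripper":1,"dx":0,"dy":0,"dz":0,"rx":0,"ry":0,"rz":13},{"gripper":1,"dx":0,"dy":0,"dz":0,"rx":0,"ry":0,"rz":16.5},{"gripper":1,"dx":0,"dy":0,"dz":0,"rx":0,"ry":0,"rz":20},{"gripper":1,"dx":0,"dy":0,"dz":0,"rx":0,"ry":0,"rz":23.5},{"gripper":1,"dx":0,"dy":0,"dz":0,"rx":0,"ry":0,"rz":27},{"gripper":1,"dx":0,"dy":0,"dz":0,"rx":0,"ry":0,"rz":30.5}]'
python3 -m jog '[{"gripper":1,"dx":0,"dy":0,"dz":0,"rx":0,"ry":0,"rz":3.5},{"gripper":1,"dx":0,"dy":0,"dz":0,"rx":0,"ry":0,"rz":7},{"gripper":1,"dx":0,"dy":0,"dz":0,"rx":0,"ry":0,"rz":10.5},{"gripper":1,"dx":0,"dy":0,"dz":0,"rx":0,"ry":0,"rz":14},{"gripper":1,"dx":0,"dy":0,"dz":0,"rx":0,"ry":0,"rz":17.5},{"gripper":1,"dx":0,"dy":0,"dz":0,"rx":0,"ry":0,"rz":21},{"gripper":1,"dx":0,"dy":0,"dz":0,"rx":0,"ry":0,"rz":24.5},{"gripper":1,"dx":0,"dy":0,"dz":0,"rx":0,"ry":0,"rz":28},{"gripper":1,"dx":0,"dy":0,"dz":0,"rx":0,"ry":0,"rz":31},{"gripper":1,"dx":0,"dy":0,"dz":0,"rx":0,"ry":0,"rz":34}]'
python3 -m jog '[{"gripper":1,"dx":0,"dy":0,"dz":0,"rx":0,"ry":0,"rz":3},{"gripper":1,"dx":0,"dy":0,"dz":0,"rx":0,"ry":0,"rz":6},{"gripper":1,"dx":0,"dy":0,"dz":0,"rx":0,"ry":0,"rz":8.5},{"gripper":1,"dx":0,"dy":0,"dz":0,"rx":0,"ry":0,"rz":10.5},{"gripper":1,"dx":0,"dy":0,"dz":0,"rx":0,"ry":0,"rz":12},{"gripper":1,"dx":0,"dy":0,"dz":0,"rx":0,"ry":0,"rz":12.7},{"gripper":1,"dx":0,"dy":0,"dz":0,"rx":0,"ry":0,"rz":13},{"gripper":1,"dx":0,"dy":0,"dz":0,"rx":0,"ry":0,"rz":13},{"gripper":1,"dx":0,"dy":0,"dz":0,"rx":0,"ry":0,"rz":13}]'
python3 w.py w8
python3 - <<'E'
from h import *
r=read_camera("scene");cv2.imwrite("pics/s8.png",cv2.resize(r["pixels"][130:330,160:440],None,fx=2.8,fy=2.8,interpolation=cv2.INTER_CUBIC))
w=cv2.imread("pics/w8.png")
P,uv=pts(r,np.ones((420,560),bool))
hsv=cv2.cvtColor(r["pixels"],cv2.COLOR_BGR2HSV)[uv[:,1],uv[:,0]].astype(int);H,S,V=hsv.T
m=((H<8)|(H>172))&(S>150)&(V>60)&(np.hypot(*(P[:,:2]-[.511,.043]).T)<.12);print(m.sum(),P[m].mean(0))
E
```

```text
t: 10.9
eef_pos: [0.512, 0.0425, 0.234]
tool_rot: [0.668, 0.232, 0.668, -0.232]
contact_force: [-0.1, -0.4, -3.0]
gripper_width: 0.122
t: 11.9
eef_pos: [0.512, 0.0424, 0.234]
tool_rot: [0.707, 0.027, 0.707, -0.027]
contact_force: [0.1, -0.2, -2.6]
gripper_width: 0.121
t: 12.8
eef_pos: [0.512, 0.0425, 0.234]
tool_rot: [0.705, -0.053, 0.705, 0.053]
contact_force: [-0.7, 0.3, -2.8]
gripper_width: 0.12
yellow 797 mean [ 0.5301 -0.0917  0.0028] enc [ 0.5303 -0.0917] 0.0199
blue 693 mean [0.4934 0.1753 0.0028] enc [0.4934 0.1755] 0.0184
tongue 1128 mean [ 0.5209 -0.0403  0.171 ] enc [ 0.5192 -0.0226] 0.0311
marble 40 mean [0.5066 0.0314 0.1828] enc [0.4986 0.0362] 0.0151
12.85 [0.5120219  0.04251082 0.23401858] [ 0.70515065 -0.05268769  0.70513392  0.05265658] [ 0.522  0.317 -0.868  1.884  0.276  1.065  1.263] [-0.89055916 -0.32907312 -2.07855864]
78 [ 0.51995759 -0.03724726  0.17275416]
```

View pics/w8.png

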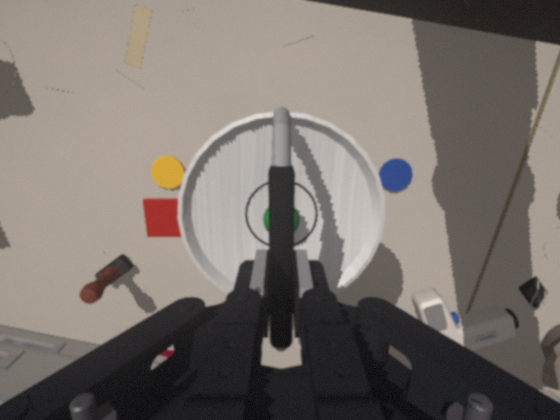

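View pics/s8.png

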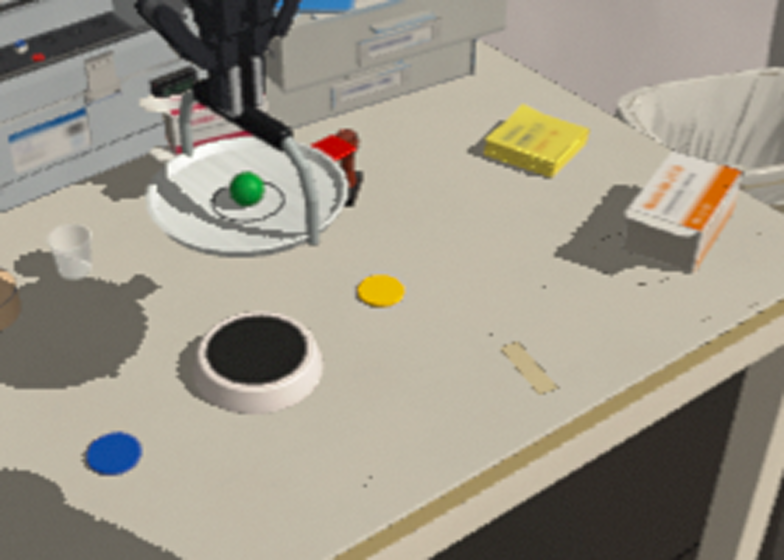

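The wrist picture shows the tongue at (162,217), the same place in the tool's view as before, so nothing slipped. The marble is in the ring at (281,217). The scene picture confirms the marble is in the ring and the tongue is over the yellow side. Handing in.

```bash
python3 -c "
from station import *;o=get_obs();print(o['t'],o['eef_pos'],max(abs(v) for v in o['joint_vel']));print(hand_in())"
```

```text
12.9 [0.51200637 0.04250995 0.23401825] 0.0029728739492347143
the job is handed in; nothing more can be done
None
```

I gripped the dish by its black bar at 35 N and lifted it straight up about 13.4 cm. Then I turned it level on the spot by 98.5° so the red tongue points at the yellow dot. I handed the job in at 12.9 s, still holding the dish up, with the arm at rest.

**Last checks:**
- **Marble:** it is inside the ring in both the wrist and scene pictures.
- **Position:** the gripper drifted less than 1 mm during the turn.
- **Grip:** the dish did not slip, because the tongue stayed at the same place in the gripper's view.
- **Everything else:** the arm stayed clear of the other objects, though I did not measure them again.

**One disagreement:** the tool's turn puts the tongue at 278.4°, against 277.9–278.4° for the yellow dot. The camera's colour estimate of the tongue gave about 276°. That mask had picked up some other red pixels, so I trusted the tool's angle.

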